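Hang the shelf on the slotted stand and lock it

ROBOT

A 6-joint arm with a two-finger parallel gripper is mounted at the origin on a cart in front of the work surface, level with it; the furniture and walls round the work are solid. World frame = base frame: x ahead of the robot, y to its left, z up, the work surface at z = 0. Lengths are in m, angles in degrees, forces in N, time in s.
With the tool pointing down it reaches from about 0.4 to 0.825 m from the base axis. Payload 7 kg.
Tool frame: the origin (TCP) lies on the centre line of the jaws, within the pads' length; the fingertips stand 14 mm ahead of it and the grasp point (between the pads) lies 5 mm behind it; z points along the fingers, y is the line along which they close (so a half turn about z gives the same grasp; the last joint's range is limited). The gripper opens to 88 mm and grips with 3 to 60 N. Pads are 19 mm wide; open, the fingers measure 130 mm over their backs; the gripper's body (78 mm by 193 mm) begins 47 mm behind the grasp point.
Start: joints at [-54.368, 20.546, 0.682, 0, -70.136, -16.507], TCP at [0.221, -0.638, 0.241] pointing down, gripper open.
Joint ranges: [-176.03, 176.03], [-82.01, 121.73], [-58.28, 71.71], [-173.87, 95.51], [-174.79, -0.11], [-173.66, 173.66]. Speed limits (degrees/s): [136.94, 136.94, 172.46, 180, 180, 180].

INTERFACE

Orientations are given as [roll, pitch, yaw] about the fixed x, y, z axes, in that order (R = Rz(yaw) Ry(pitch) Rx(roll)).
In Python, from plant import r gives the robot as it stands.
- The arm moves only by the tool send_rows, never from a script. Its argument "steps" is a list of rows, each an object with "dp": the shift along the tool's x, y, z in mm, a list of three; "roll": the turn about the tool's z in rad; "jaw": the opening in per cent of the stroke, from 0 (shut) to 100 (fully open). In form: [{"dp": [tx, ty, tz], "roll": roll, "jaw": jaw}, ...]. A call has 1 to 5 rows; each row is the pose to reach, as a shift and turn from the pose commanded when the call began, along the tool's axes at that moment; what a row does not reach only later rows make up. A row lasts 1/8 s, in which the tool goes at most 62.5 mm and 10.7 degrees, less where a joint would pass 70% of its speed; a pose out of reach is approached as far as the arm can. A call with a gripper value outside its range is refused whole. The fingers move at their own pace and stop on an object; "newtons" is the grip in N (left out, the last holds). Time passes only in rows, so rows that repeat a pose let the fingers close. It gives the time, the measured TCP pose, the force, the opening and the grip force at its end, in the units of the state.
- r.get_state(): the state, without advancing time (a new reading comes with each control period).
- r.capture(name): name is "scene" or "top"; returns a dict with "image" (400x640x3 uint8, blue, green, red), "K" (3x3 intrinsics, pixels), "dist" ([k1, k2, p1, p2, k3] as OpenCV has them; the pictures are not rectified), "rvec" (rotation vector, rad) and "tvec" (3), from world to camera coordinates, as OpenCV has them. Camera axes: x right, y down, z forward; pixel columns grow to the right and rows downward; lengths in m; the calibration is good to about 2 mm. A picture is of the moment at which its call begins. There is no depth.
- r.close_job(): hands the job in; it is judged then, once.
The state is a dict: "time_s": time; "joints": joint angles; "qd": joint speeds; "joint_torque": joint torques, N m; "tcp_pos": TCP position; "eef_rot": TCP orientation; "contact_force": force on the tool from outside, world axes, zero at the start; "moment": the same for the moment, N m; "gripper_width": finger opening in m; "gripper_force": force on a finger pad.
Only numpy, scipy, OpenCV 4.12 (cv2) and the standard library are available. Lean on these libraries where they do the work, as an engineer would, in place of code of your own. Each camera call takes 0.05 s, during which the arm holds its last target. There are 200 camera calls.

TASK

Hang the small white shelf on the blue slotted stand: feed both of its steel hook tabs through the two slots, then push it down until it sits fully home with both orange catches snapped over its side lugs, and leave it there level. The slotted plate is clamped at a height nobody has measured, so find the slots by feel, press with a light hand (never force it), and leave the bottle, cup and vial around it as they stand.

Things in the scene. Friction and masses are not known exactly. Their poses are not given: they have to be found in the camera images.
- shelf: Loose white hang-on shelf, about 250 g. Origin: underside, below the middle of the grip rib; x points to its back (tab side), y left, z up. Floor 5 mm thick, x -70..+32 mm, y -38..+38 mm, lip up to z 13 mm round front and sides. Back wall x +25..+32 mm, y -38..+38 mm, up to z 58 mm; its back face is x +32. No pose of it or its points while held.
- grip_rib (a point): Top of the shelf's white grip rib, at shelf (0, 0, 62) mm. The rib is 12 mm thick (y -6..+6), spans x -18..+32 mm and z 5..62 mm. Grip it from above by its sides. Its flat top is also the place to press the shelf down, near x +12 (farther back the fingers would catch the plate, which stands up to 30 mm higher than the rib).
- tab_left (a point): Rear end of the left steel hook tab of the shelf, middle of its neck's height: shelf (43.8, 28, 48) mm. Tab 5 mm thick in y. Neck z 44..52 mm from the back face (x 32) to x 38.3; then the hook, x 38.3..43.8 mm, z 24..52 mm, so it hangs 20 mm lower than the neck.
- tab_right (a point): The same on the right hook tab, shelf (43.8, -28, 48) mm.
- lug_left (a point): Outer end of the left side lug of the shelf, shelf (27, 46, 23.5) mm. The lugs stick out 8 mm from the back wall's sides to y +46 and -46 mm, z 20..27 mm, round below, flat on top, 7 mm thick. The right one mirrors it.
- stand: Fixed stand: dark base 8 mm high (x -42..+78, y -85..+85 mm), two posts behind, 168 mm tall, and a blue slotted plate, 5 mm thick, 136 mm wide, front face at x = 0. Origin: on the worktop under that face's middle; x points backwards through the plate, y left, z up: the hung shelf has the same axes. More than 50 N between plate and shelf (all contacts added) counts as forcing.
- slots_mid (a point): Point on the plate's front face between the slots, at stand z 134 mm: the middle of the slots' height IF the plate sits at mid setting. It is really clamped up to 10 mm higher or lower (not reported; this point does not follow). Two upright slots at y +28 and -28 mm, 9.5 mm wide, 36 mm high (116..152 at mid), 18 mm clear behind. The plate ends 12 mm above the slots.
- home_mid (a point): Where the shelf's origin is when fully home, IF the plate is at mid setting: stand (-32, 0, 72) mm; really up to 10 mm higher or lower. Home: the necks rest on the slot sills, back face flat on the plate. The tabs fit through the slots only with the shelf 20 to 28 mm above home. The lugs meet the catches about 14 mm above home.
- catch_left (a joint): Orange spring catch before the plate's face, tip at y +42 mm, in a grey housing (y 55..68 mm, 13 mm deep). Metres: 0 = sprung in (free, or locked over the lug), grows as the lug pushes it outwards, to about 0.004 as it passes. The two catches carry the released shelf; a push of about 6 to 10 N drives it past. They snap back over the lugs about 1.5 mm above home.
- catch_right (a joint): The same on the right, tip at y -42 mm, moving to -y.
- seat_pin (a joint): Upright orange pin, 8 mm thick, 7 mm before the plate's face in the middle, under the hung shelf's back wall, on a grey boss. Metres: 0 = up, tip 6 mm above the home height of the shelf's underside; about 0.006 = pressed down by the shelf fully home. Light spring, under 1 N.
- stain: Brown bottle with blue cap, 52 mm wide, 130 mm tall; origin at the middle of its underside. Leave it alone.
- cup: Specimen cup with blue lid, 62 mm wide, 65 mm tall; origin at the middle of its underside. Leave it alone.
- vial: Small clear vial with white cap, 32 mm wide, 75 mm tall; origin at the middle of its underside. Leave it alone.

How it is judged (in metres and radians):
On the way:
1. both tabs are through the slots: the shelf's back is flat on the plate (within 2.5 mm), with the seat pin still up (x of shelf in the frame of stand between -0.0345 and -0.029 m and y of shelf in the frame of stand between -0.006 and 0.006 m and height (world z) of shelf above 0.06 m and value of joint seat_pin below 0.003 m), for 0.1 s.
At the end, for the whole second after the job is handed in: The shelf hangs at rest on the stand with its back flat on the plate (within 2.5 mm), sideways within 6 mm of the middle, level and square within 0.07 rad, seat pin pressed in by more than 4.8 mm (about 6 is fully home), and both catches sprung back to within 1 mm of closed (x of shelf in the frame of stand between -0.0345 and -0.029 m and y of shelf in the frame of stand between -0.006 and 0.006 m and height (world z) of shelf above 0.055 m and angle between shelf's own z axis and vertical below 0.07 rad and angle between the x axis of shelf and the x axis of stand, either way round below 0.07 rad and value of joint seat_pin above 0.0048 m and value of joint each of catch_left, catch_right below 0.001 m and linear speed of shelf below 0.01 m/s); the robot touches nothing.
It fails at once if the shelf is forced against the stand with more than 50 N (contact force between shelf and stand above 50 N).
It fails at once if the robot pushes on the stand with more than 50 N (contact force between any of the fingers, the arm and stand above 50 N).
It fails at once if the bottle, cup or vial is moved more than 20 mm or tipped (distance of any of stain, cup, vial from where it was at the start of the episode above 0.02 m or angle between any of stain, cup, vial's own z axis and vertical above 0.3 rad).
It also fails if it takes over 54 s, if anything falls off the work surface, if the arm or the gripper's body presses on something with over 40 N, if the wrist force passes 120 N, or if a joint passes its speed limit or range.

## Working session

There is one attempt and no reset: what is moved stays moved. The work goes in short steps, Python scripts to look and compute and a tool call to move; the robot and the scene stay as the last step left them, time stands still between calls to the robot, and variables do not carry over. Pictures are saved under pics/ and viewed, at most 10 in all, crops included, and the job is handed in when it is done.

Besides the shell and the picture viewer there is one more tool, called after ">>>" by a JSON object that holds its "api" and its "payload", one argument or row to a line. send_rows: Moves the arm, as the interface text tells. Its arguments: {"type":"object","properties":{"steps":{"type":"array","items":{"type":"object","properties":{"dp":{"type":"array","items":{"type":"number"}},"roll":{"type":"number"},"jaw":{"type":"number"}}}},"newtons":{"type":"number"}},"required":["steps"]}

```bash
mkdir -p pics; ls; python3 - <<'E'
from plant import r
import cv2,pickle
print(r.get_state())
for n in("scene","top"):
    c=r.capture(n);cv2.imwrite(f"pics/{n}0.png",c["image"]);pickle.dump(c,open(f"{n}0.pkl","wb"))
    print(c["K"],c["dist"],c["rvec"],c["tvec"])
E
```

```text
pics
{'time_s': 0.0, 'joints': array([-5.43682358e+01,  2.05926592e+01,  6.34979781e-01, -1.95257545e-02,
       -7.01357667e+01, -1.65071760e+01]), 'qd': array([ 0.05207867, -0.00616769, -0.03915134,  0.01347219, -0.09009328,
       -0.05655257]), 'joint_torque': array([-3.76070716e-05, -5.82720244e+01,  2.93048662e+01,  6.99722528e+00,
        6.72475944e-03, -1.51710210e-04]), 'tcp_pos': array([ 0.22097671, -0.63732421,  0.23961988]), 'eef_rot': array([ 1.79905190e+02, -8.95495615e-03, -1.60882054e+02]), 'contact_force': array([-0.52215367, -0.33278563,  0.36811417]), 'moment': array([-0.0379931 ,  0.02402586,  0.01270682]), 'gripper_force': 0.0, 'gripper_width': 0.08781719508555029}
[[504.62425328   0.         316.46698924]
 [  0.         504.62425328 193.11422846]
 [  0.           0.           1.        ]] [-0.05581977  0.          0.          0.          0.        ] [ 1.76885195 -1.10265719  0.70508957] [-0.52327666  0.23887665  0.96848769]
[[498.21716651   0.         323.42281128]
 [  0.         498.21716651 203.61062103]
 [  0.           0.           1.        ]] [-0.12395248  0.          0.          0.          0.        ] [ 2.13081135 -2.14969538  0.14740006] [-0.30571885  0.51049021  1.035472  ]
```

View pics/scene0.png

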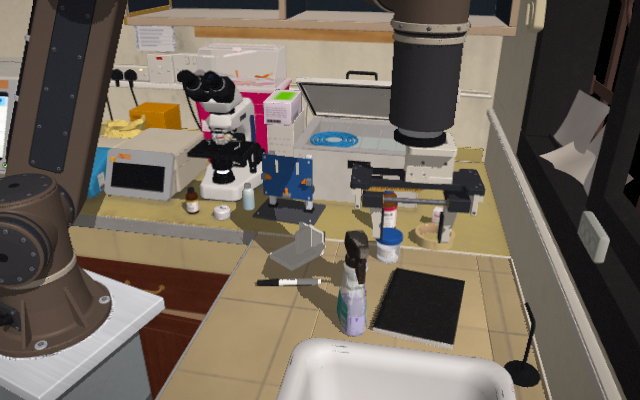

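View pics/top0.png

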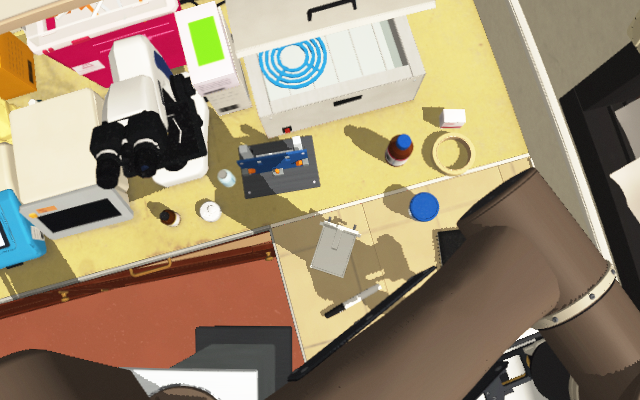

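The scene view shows the stand at about (288,185) and the shelf at (300,247). In the top view the stand is at (280,165) and the shelf at (335,248). I'll enlarge both.

```bash
python3 - <<'E'
import cv2,numpy as np
a=cv2.imread("pics/scene0.png");b=cv2.imread("pics/top0.png")
def crop(im,x0,y0,w,h,s):
    c=cv2.resize(im[y0:y0+h,x0:x0+w],None,fx=s,fy=s,interpolation=cv2.INTER_CUBIC)
    for i in range(0,w,10):
        cv2.line(c,(i*s,0),(i*s,6),(0,0,255),1)
        if i%20==0: cv2.putText(c,str(x0+i),(i*s,16),0,.38,(0,0,255),1)
    for i in range(0,h,10):
        cv2.line(c,(0,i*s),(6,i*s),(0,0,255),1)
        if i%20==0: cv2.putText(c,str(y0+i),(8,i*s+4),0,.38,(0,0,255),1)
    return c
cv2.imwrite("pics/c1.png",crop(a,240,150,100,120,5)[:600])
cv2.imwrite("pics/c2.png",crop(b,230,130,140,150,4))
cv2.imwrite("pics/c1s.png",np.hstack([crop(a,265,215,65,60,6),crop(a,250,145,68,60,6)]))
cv2.imwrite("pics/c2s.png",np.hstack([crop(b,305,215,65,66,6),crop(b,235,130,66,66,6)]))
E
```

```text
(no output)
```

View pics/c1s.png

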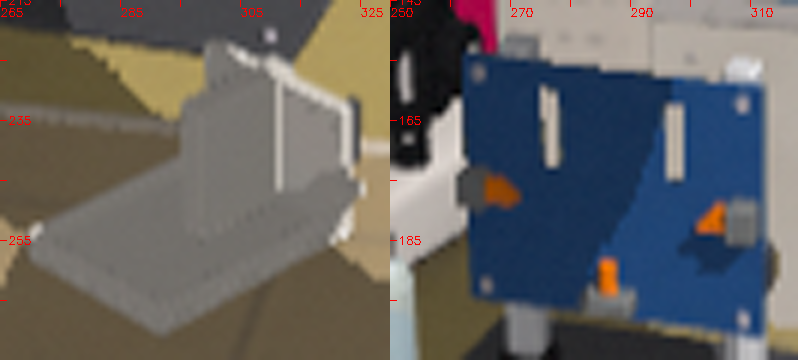

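View pics/c2s.png

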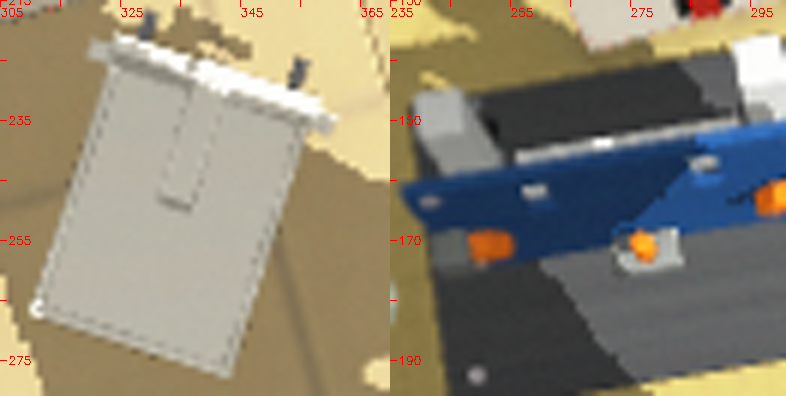

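In the scene crop, the shelf's front-right bottom corner is at about (292,270) and the plate corners are at (262,153) and (312,159). In the top crop, the tabs are at about (329,217) and (355,225). I need to see the whole stand from the top.

View pics/c2.png

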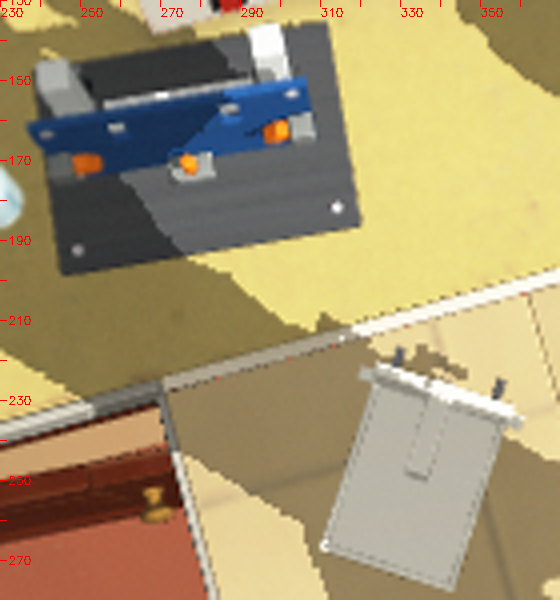

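View pics/c1.png

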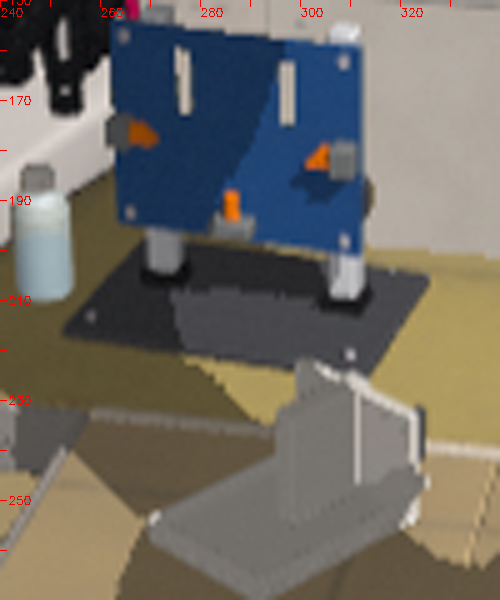

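The top crop shows the base corners at (246,198), (320,186) and (312,135). The scene crop shows them at (253,216), (314,225) and (326,205). Next I fit both poses.

```bash
cat >fit.py <<'E'
import numpy as np,cv2,pickle
from scipy.optimize import least_squares
C={n:pickle.load(open(f"{n}0.pkl","rb")) for n in("scene","top")}
def proj(n,P):
    c=C[n];return cv2.projectPoints(np.array(P,float).reshape(-1,3),c["rvec"],c["tvec"],c["K"],c["dist"])[0].reshape(-1,2)
def px(o,s,u): return [(u[0]+.5)/s-.5+o[0],(u[1]+.5)/s-.5+o[1]]
def fit(obs,x0,dz=False):
    # obs: (view, local mm, pixel, moves_with_plate)
    def res(p):
        c,s=np.cos(p[2]),np.sin(p[2]);R=np.array([[c,-s,0],[s,c,0],[0,0,1]])
        out=[]
        for n,l,u,m in obs:
            w=R@(np.array(l)/1e3)+[p[0],p[1],p[3]*m]
            out.append(proj(n,w)[0]-u)
        return np.ravel(out)
    f=least_squares(res,x0,loss="soft_l1")
    r=res(f.x).reshape(-1,2)
    for (n,l,u,m),e in zip(obs,r): print(n,l,np.round(u,1),np.round(e,2))
    cov=np.linalg.pinv(f.jac.T@f.jac)
    print("x,y,yaw,z",np.round(f.x[:2],4),np.degrees(f.x[2]).round(2),f.x[3].round(4),"sig",np.sqrt(np.diag(cov)).round(4));return f.x
E
cat >run.py <<'E'
from fit import *
S=lambda u:px((265,215),6,u);T=lambda u:px((305,215),6,u)
s2=lambda u:px((240,150),5,u);t2=lambda u:px((230,130),4,u)
shelf=[("scene",(-70,-38,0),S((162,334)),1),("scene",(-70,38,13),S((34,228)),1),("scene",(32,-38,58),S((354,98)),1),
("top",(-70,38,13),T((37,306)),1),("top",(-70,-38,13),T((230,374)),1),("top",(27,46,27),T((91,48)),1),("top",(27,-46,27),T((335,122)),1),
("top",(43.8,28,52),T((148,13)),1),("top",(43.8,-28,52),T((301,58)),1),("top",(-18,6,62),T((160,200)),1),("top",(-18,-6,62),T((190,209)),1)]
best=None
for yw in (0,1.57,-1.57): 
    pass
def ground(n,u,z):
    f=least_squares(lambda q:proj(n,[q[0],q[1],z])[0]-u,[.6,0]);return f.x
a=ground("top",T((37,306)),.013);b=ground("top",T((230,374)),.013);c=ground("top",T((120,40)),.058);print(a,b,c)
y=b-a;yaw=np.arctan2(-y[1],-y[0])-np.pi/2
print("SHELF");fit(shelf,[*(a+b)/2,yaw,0])
st=[("top",(-42,85,8),t2((63,275)),0),("top",(-42,-85,8),t2((361,225)),0),("top",(78,-85,8),t2((328,22)),0),
("scene",(-42,85,8),s2((64,330)),0),("scene",(-42,-85,8),s2((370,372)),0),("scene",(78,-85,8),s2((431,275)),0),
("top",(-7,0,78),t2((188,163)),1),("scene",(-7,0,78),s2((232,192)),1),
("scene",(0,68,164),s2((112,17)),1),("scene",(0,-68,164),s2((362,46)),1),("top",(0,68,164),t2((27,125)),1),("top",(0,-68,164),t2((308,81)),1),
("scene",(0,28,134),s2((184,81)),1),("scene",(0,-28,134),s2((287,93)),1)]
a=ground("top",st[0][2],.008);b=ground("top",st[1][2],.008);print(a,b)
y=b-a;yaw=np.arctan2(-y[1],-y[0])-np.pi/2
print("STAND");fit(st,[*(a+b)/2,yaw,0])
for n in("stain","cup"):pass
print("vial?",ground("top",[226,178],.06))
E
python3 run.py
```

```text
[ 0.37597965 -0.28149996] [ 0.35103596 -0.35073538] [ 0.46712443 -0.31254706]
SHELF
scene (-70, -38, 0) [291.6 270.2] [0.39 0.08]
scene (-70, 38, 13) [270.2 252.6] [-1.32 -0.02]
scene (32, -38, 58) [323.6 230.9] [0.14 0.2 ]
top (-70, 38, 13) [310.8 265.6] [-1.1   1.46]
top (-70, -38, 13) [342.9 276.9] [0.41 0.65]
top (27, 46, 27) [319.8 222.6] [-0.35 -0.01]
top (27, -46, 27) [360.4 234.9] [-0.1   0.27]
top (43.8, 28, 52) [329.2 216.8] [ 0.46 -0.53]
top (43.8, -28, 52) [354.8 224.2] [ 0.41 -0.2 ]
top (-18, 6, 62) [331.2 247.9] [-0.21 -0.84]
top (-18, -6, 62) [336.2 249.4] [ 0.34 -0.62]
x,y,yaw,z [ 0.4279 -0.3367] -17.76 0.0019 sig [0.001  0.0008 0.0145 0.0017]
[ 0.52536648 -0.13664391] [ 0.55181925 -0.30239328]
STAND
top (-42, 85, 8) [245.4 198.4] [-0.41 -0.13]
top (-42, -85, 8) [319.9 185.9] [ 0.57 -0.1 ]
top (78, -85, 8) [311.6 135.1] [ 0.22 -0.82]
scene (-42, 85, 8) [252.4 215.6] [-0.31 -1.  ]
scene (-42, -85, 8) [313.6 224. ] [-0.46 -0.12]
scene (78, -85, 8) [325.8 204.6] [ 0.28 -0.58]
top (-7, 0, 78) [276.6 170.4] [ 0.22 -0.83]
scene (-7, 0, 78) [286. 188.] [ 0.09 -0.29]
scene (0, 68, 164) [262. 153.] [-0.4   0.08]
scene (0, -68, 164) [312.  158.8] [-0.23  0.07]
top (0, 68, 164) [236.4 160.9] [0.4  1.37]
top (0, -68, 164) [306.6 149.9] [0.12 0.76]
scene (0, 28, 134) [276.4 165.8] [-0.01 -0.2 ]
scene (0, -28, 134) [297.  168.2] [-0.14 -0.11]
x,y,yaw,z [ 0.5803 -0.2132] 8.92 0.005 sig [0.0011 0.0008 0.0117 0.0014]
vial? [ 0.56146058 -0.10299466]
```

```bash
cat >go.py <<'E'
import sys,numpy as np
from plant import r
from scipy.spatial.transform import Rotation as Rn
def go(tx,ty,tz,yaw):
    s=r.get_state();e=s["eef_rot"];R=Rn.from_euler("xyz",e,degrees=True)
    d=R.inv().apply(np.array([tx,ty,tz])-s["tcp_pos"])*1e3
    w=(yaw-e[2]+90)%180-90
    print("t",round(s["time_s"],2),"dp",d.round(1),"roll",round(-np.radians(w),4),"eef",e.round(2),"joint6",s["joints"][5].round(1),"F",s["contact_force"].round(1))
if __name__=="__main__": go(*map(float,sys.argv[1:]))
E
python3 - <<'E'
from fit import *
def ground(n,u,z): return least_squares(lambda q:proj(n,[q[0],q[1],z])[0]-u,[.6,-.2]).x.round(3)
b=ground("scene",[352,330],0);print("spray",b)
print("spray h",least_squares(lambda q:[proj("scene",[b[0],b[1],q[0]])[0][1]-232],[.1]).x)
print("cup",ground("scene",[389,262],0),"pt",ground("scene",[389,195],0))
E
python3 go.py 0.428 -0.337 0.24 162.2;python3 go.py 0.428 -0.337 0.16 162.2
```

```text
spray [ 0.227 -0.545]
spray h [0.21043215]
cup [ 0.48  -0.533] pt [ 0.821 -0.418]
t 0.1 dp [-294.  216.    0.] roll 0.6444 eef [ 1.7991e+02 -1.0000e-02 -1.6088e+02] joint6 -16.5 F [ 0.1  0.8 -0. ]
t 0.1 dp [-294.   215.9   80. ] roll 0.6444 eef [ 1.7991e+02 -1.0000e-02 -1.6088e+02] joint6 -16.5 F [ 0.1  0.8 -0. ]
```

>>> {"api": "send_rows", "payload": {
  "steps": [
    {"dp": [0, 0, -50], "roll": 0, "jaw": 60},
    {"dp": [-50, 37, -50], "roll": 0.15, "jaw": 60},
    {"dp": [-100, 74, -50], "roll": 0.3, "jaw": 60},
    {"dp": [-147, 108, -50], "roll": 0.45, "jaw": 60},
    {"dp": [-195, 143, -50], "roll": 0.6, "jaw": 60}
  ],
  "newtons": 25
}}

```text
time_s: 0.72
tcp_pos: [0.3592, -0.437, 0.2903]
eef_rot: [180.0, -0.0, 164.4]
contact_force: [0.8, -0.1, -0.6]
gripper_width: 0.0531
gripper_force: 0.0
```

```bash
python3 go.py 0.428 -0.337 0.11 162.2
```

```text
t 0.72 dp [-39.5 114.7 180.3] roll 0.0392 eef [ 1.7999e+02 -1.0000e-02  1.6445e+02] joint6 -74.8 F [ 0.8 -0.1 -0.6]
```

>>> {"api": "send_rows", "payload": {
  "steps": [
    {"dp": [-20, 57, 20], "roll": 0.039, "jaw": 60},
    {"dp": [-39.5, 114.7, 60], "roll": 0.039, "jaw": 60},
    {"dp": [-39.5, 114.7, 120], "roll": 0.039, "jaw": 60},
    {"dp": [-39.5, 114.7, 180], "roll": 0.039, "jaw": 60},
    {"dp": [-39.5, 114.7, 180], "roll": 0.039, "jaw": 60}
  ]
}}

```text
time_s: 1.35
tcp_pos: [0.4237, -0.3369, 0.1066]
eef_rot: [180.0, -0.5, 162.5]
contact_force: [-0.2, -0.1, 1.4]
gripper_width: 0.0522
gripper_force: 0.0
```

```bash
python3 go.py 0.428 -0.337 0.047 162.2; python3 - <<'E'
from plant import r
import cv2,numpy as np
o=[]
for n,(x,y) in(("scene",(255,175)),("top",(280,190))):
    c=r.capture(n)["image"];cv2.imwrite(f"pics/{n}1.png",c);o.append(cv2.resize(c[y:y+100,x:x+100],None,fx=4,fy=4,interpolation=cv2.INTER_CUBIC))
cv2.imwrite("pics/v1.png",np.hstack(o))
E
```

```text
t 1.35 dp [-4.7  1.1 59.6] roll 0.0054 eef [179.95  -0.54 162.51] joint6 -89.7 F [-0.2 -0.1  1.4]
```

View pics/v1.png

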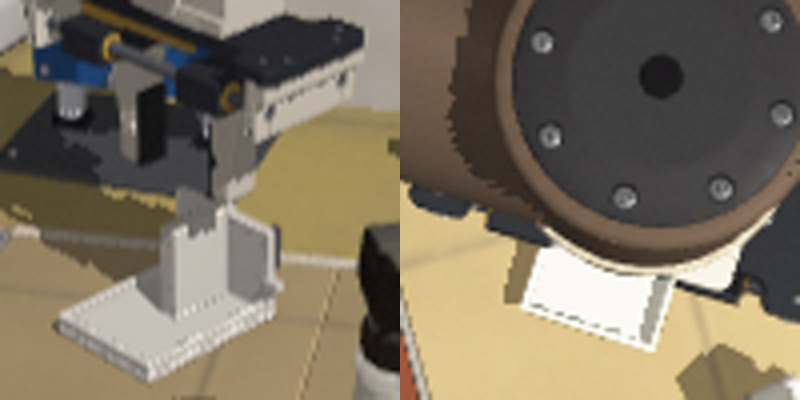

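The fingers straddle the rib. In the crop its top is at about (195,225), between the left and right fingers. I'm descending and gripping.

>>> {"api": "send_rows", "payload": {
  "steps": [
    {"dp": [0, 0, 30], "roll": 0, "jaw": 60},
    {"dp": [0, 0, 60], "roll": 0, "jaw": 60},
    {"dp": [0, 0, 62], "roll": 0, "jaw": 60},
    {"dp": [0, 0, 62], "roll": 0, "jaw": 60}
  ]
}}

```text
time_s: 1.95
tcp_pos: [0.4283, -0.3394, 0.0509]
eef_rot: [-180.0, 0.2, 162.5]
contact_force: [0.1, -0.4, 0.0]
gripper_width: 0.0523
gripper_force: 0.0
```

```bash
python3 go.py 0.428 -0.337 0.047 162.2
```

```text
t 1.95 dp [1.  2.2 3.9] roll 0.0057 eef [-179.97    0.18  162.52] joint6 -89.7 F [ 0.1 -0.4  0. ]
```

>>> {"api": "send_rows", "payload": {
  "steps": [
    {"dp": [1, 2.2, 3], "roll": 0.006, "jaw": 60},
    {"dp": [1, 2.2, 3], "roll": 0.006, "jaw": 25},
    {"dp": [1, 2.2, 3], "roll": 0.006, "jaw": 8},
    {"dp": [1, 2.2, 3], "roll": 0.006, "jaw": 0},
    {"dp": [1, 2.2, 3], "roll": 0.006, "jaw": 0}
  ],
  "newtons": 30
}}

```text
time_s: 2.58
tcp_pos: [0.4265, -0.3361, 0.0456]
eef_rot: [-180.0, -0.0, 162.2]
contact_force: [-0.5, -0.2, -0.7]
gripper_width: 0.0179
gripper_force: 0.0
```

>>> {"api": "send_rows", "payload": {
  "steps": [
    {"dp": [0, 0, 0], "roll": 0, "jaw": 0},
    {"dp": [0, 0, 0], "roll": 0, "jaw": 0},
    {"dp": [0, 0, 0], "roll": 0, "jaw": 0}
  ]
}}

```text
time_s: 2.95
tcp_pos: [0.4265, -0.336, 0.0455]
eef_rot: [-180.0, -0.0, 162.2]
contact_force: [0.8, 0.2, -0.6]
gripper_width: 0.012
gripper_force: 30.0
```

>>> {"api": "send_rows", "payload": {
  "steps": [
    {"dp": [0, 0, -25], "roll": 0, "jaw": 0},
    {"dp": [0, 0, -60], "roll": 0, "jaw": 0},
    {"dp": [0, 0, -95], "roll": 0, "jaw": 0},
    {"dp": [0, 0, -115], "roll": 0, "jaw": 0},
    {"dp": [0, 0, -115], "roll": 0, "jaw": 0}
  ]
}}

```text
time_s: 3.58
tcp_pos: [0.4271, -0.3363, 0.1616]
eef_rot: [180.0, 0.2, 162.2]
contact_force: [0.0, -0.4, -2.9]
gripper_width: 0.0119
gripper_force: 30.0
```

```bash
python3 go.py 0.4905 -0.2274 0.1525 188.92; python3 go.py 0.5225 -0.2223 0.1465 188.92
```

```text
t 3.58 dp [-27.  123.    9.2] roll -0.467 eef [1.8000e+02 1.5000e-01 1.6217e+02] joint6 -90.3 F [ 0.  -0.4 -2.9]
t 3.58 dp [-55.9 137.7  15.3] roll -0.467 eef [1.8000e+02 1.5000e-01 1.6217e+02] joint6 -90.3 F [ 0.  -0.4 -2.9]
```

>>> {"api": "send_rows", "payload": {
  "steps": [
    {"dp": [-7, 31, 0], "roll": -0.117, "jaw": 0},
    {"dp": [-14, 62, 3], "roll": -0.234, "jaw": 0},
    {"dp": [-20, 93, 6], "roll": -0.35, "jaw": 0},
    {"dp": [-27, 123, 9], "roll": -0.467, "jaw": 0},
    {"dp": [-27, 123, 9], "roll": -0.467, "jaw": 0}
  ]
}}

```text
time_s: 4.2
tcp_pos: [0.4898, -0.2256, 0.1496]
eef_rot: [179.9, -0.1, -170.9]
contact_force: [-0.2, 0.3, -1.0]
gripper_width: 0.0119
gripper_force: 30.0
```

>>> {"api": "send_rows", "payload": {
  "steps": [
    {"dp": [0, 0, 0], "roll": 0, "jaw": 0},
    {"dp": [0, 0, 0], "roll": 0, "jaw": 0}
  ]
}}

```text
time_s: 4.45
tcp_pos: [0.4892, -0.2277, 0.151]
eef_rot: [180.0, -0.1, -171.2]
contact_force: [-0.4, 0.3, -2.6]
gripper_width: 0.0123
gripper_force: 30.0
```

```bash
python3 go.py 0.5225 -0.2223 0.1465 188.92; python3 - <<'E'
from plant import r
import cv2,numpy as np,pickle
o=[]
for n,(x,y) in(("scene",(240,130)),("top",(225,115))):
    d=r.capture(n);c=d["image"];pickle.dump(d,open(f"{n}2.pkl","wb"));cv2.imwrite(f"pics/{n}2.png",c);o.append(cv2.resize(c[y:y+110,x:x+80],None,fx=5,fy=5,interpolation=cv2.INTER_CUBIC))
cv2.imwrite("pics/v2.png",np.hstack(o))
E
```

```text
t 4.45 dp [-33.8   0.2   4.5] roll -0.0013 eef [ 1.7998e+02 -6.0000e-02 -1.7116e+02] joint6 -77.0 F [-0.4  0.3 -2.6]
```

View pics/v2.png

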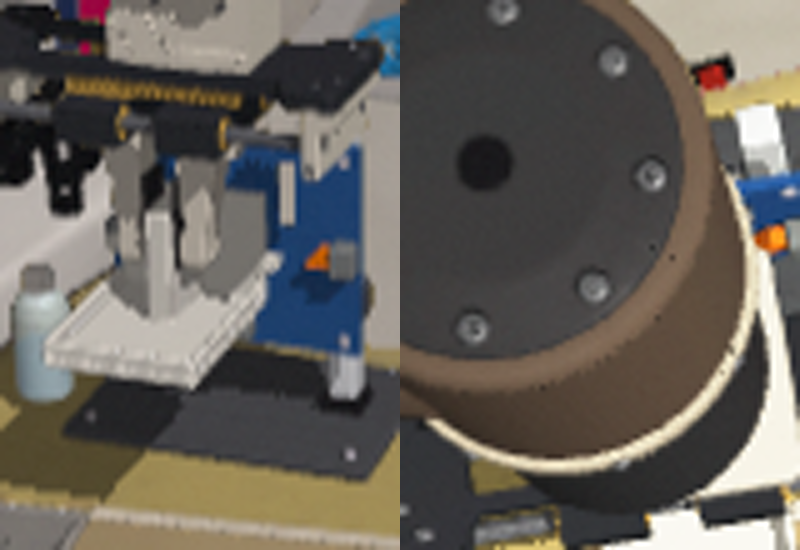

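The shelf hangs level in the grip. Its front-right bottom corner is at about scene (277.5,207) and the right lug at (295,182). I'll check these against the prediction.

```bash
python3 - <<'E'
from fit import *
from plant import r
s=r.get_state();t=s["tcp_pos"]
a=np.radians(s["eef_rot"][2]+180);R=np.array([[np.cos(a),-np.sin(a),0],[np.sin(a),np.cos(a),0],[0,0,1]])
o=t+R@[.0015,0,-.0455]
for l,u in (((-70,-38,0),(191,388)),((-70,38,0),(47,364)),((27,-46,23.5),(278,262)),((-70,38,13),(46,335)),((-18,-6,62),(172,210)),((-18,6,62),(148,208)),((32,-38,58),(266,193))):
    print(l,np.round(px((240,130),5,u),1),(proj("scene",o+R@np.array(l)/1e3)[0]).round(1))
E
```

```text
(-70, -38, 0) [277.8 207.2] [278.5 207.2]
(-70, 38, 0) [249.  202.4] [248.2 202.8]
(27, -46, 23.5) [295.2 182. ] [295.5 182.1]
(-70, 38, 13) [248.8 196.6] [247.9 197.8]
(-18, -6, 62) [274.  171.6] [273.  172.4]
(-18, 6, 62) [269.2 171.2] [268.2 171.8]
(32, -38, 58) [292.8 168.2] [292.9 167.9]
```

>>> {"api": "send_rows", "payload": {
  "steps": [
    {"dp": [-12, 0, 2], "roll": -0.001, "jaw": 0},
    {"dp": [-25, 0, 4.5], "roll": -0.001, "jaw": 0},
    {"dp": [-34, 0, 4.5], "roll": -0.001, "jaw": 0},
    {"dp": [-34, 0, 4.5], "roll": -0.001, "jaw": 0},
    {"dp": [-34, 0, 4.5], "roll": -0.001, "jaw": 0}
  ]
}}

```text
time_s: 5.18
tcp_pos: [0.5232, -0.2219, 0.1468]
eef_rot: [180.0, -0.0, -171.0]
contact_force: [-0.5, 0.4, -2.2]
gripper_width: 0.012
gripper_force: 30.0
```

```bash
python3 go.py 0.5225 -0.2223 0.1465 188.92
```

```text
t 5.17 dp [ 0.8 -0.3  0.3] roll 0.0012 eef [ 1.7999e+02 -3.0000e-02 -1.7101e+02] joint6 -77.8 F [-0.5  0.4 -2.2]
```

>>> {"api": "send_rows", "payload": {
  "steps": [
    {"dp": [-3, 0, 0], "roll": 0, "jaw": 0},
    {"dp": [-6, 0, 0], "roll": 0, "jaw": 0},
    {"dp": [-9, 0, 0], "roll": 0, "jaw": 0},
    {"dp": [-11, 0, 0], "roll": 0, "jaw": 0},
    {"dp": [-12, 0, 0], "roll": 0, "jaw": 0}
  ]
}}

```text
time_s: 5.8
tcp_pos: [0.5354, -0.2201, 0.147]
eef_rot: [180.0, -0.0, -171.0]
contact_force: [-0.1, -0.3, -2.9]
gripper_width: 0.0121
gripper_force: 30.0
```

>>> {"api": "send_rows", "payload": {
  "steps": [
    {"dp": [-1, 0, 0], "roll": 0, "jaw": 0},
    {"dp": [-2, 0, 0], "roll": 0, "jaw": 0},
    {"dp": [-3, 0, 0], "roll": 0, "jaw": 0}
  ]
}}

```text
time_s: 6.18
tcp_pos: [0.5383, -0.2196, 0.1471]
eef_rot: [180.0, -0.0, -171.0]
contact_force: [-0.6, 0.3, -3.1]
gripper_width: 0.0119
gripper_force: 30.0
```

>>> {"api": "send_rows", "payload": {
  "steps": [
    {"dp": [-1, 0, 0], "roll": 0, "jaw": 0},
    {"dp": [-2, 0, 0], "roll": 0, "jaw": 0},
    {"dp": [-3, 0, 0], "roll": 0, "jaw": 0}
  ]
}}

```text
time_s: 6.55
tcp_pos: [0.5413, -0.2192, 0.147]
eef_rot: [180.0, -0.0, -171.0]
contact_force: [-0.3, -0.1, -2.8]
gripper_width: 0.0122
gripper_force: 30.0
```

>>> {"api": "send_rows", "payload": {
  "steps": [
    {"dp": [-1, 0, 0], "roll": 0, "jaw": 0},
    {"dp": [-2, 0, 0], "roll": 0, "jaw": 0},
    {"dp": [-3, 0, 0], "roll": 0, "jaw": 0}
  ]
}}

```text
time_s: 6.92
tcp_pos: [0.5443, -0.2187, 0.1471]
eef_rot: [-180.0, 0.0, -171.0]
contact_force: [-0.2, 0.3, -2.0]
gripper_width: 0.0121
gripper_force: 30.0
```

>>> {"api": "send_rows", "payload": {
  "steps": [
    {"dp": [-0.7, 0, 0], "roll": 0, "jaw": 0},
    {"dp": [-1.4, 0, 0], "roll": 0, "jaw": 0},
    {"dp": [-2, 0, 0], "roll": 0, "jaw": 0}
  ]
}}

```text
time_s: 7.3
tcp_pos: [0.5462, -0.2184, 0.1471]
eef_rot: [180.0, 0.0, -171.0]
contact_force: [0.1, 0.9, -2.0]
gripper_width: 0.0119
gripper_force: 30.0
```

>>> {"api": "send_rows", "payload": {
  "steps": [
    {"dp": [-0.5, 0, 0], "roll": 0, "jaw": 0},
    {"dp": [-1, 0, 0], "roll": 0, "jaw": 0}
  ]
}}

```text
time_s: 7.55
tcp_pos: [0.5472, -0.2182, 0.147]
eef_rot: [180.0, -0.0, -171.0]
contact_force: [0.8, 0.7, -3.2]
gripper_width: 0.0118
gripper_force: 30.0
```

>>> {"api": "send_rows", "payload": {
  "steps": [
    {"dp": [-0.5, 0, 0], "roll": 0, "jaw": 0},
    {"dp": [-1, 0, 0], "roll": 0, "jaw": 0}
  ]
}}

```text
time_s: 7.8
tcp_pos: [0.5473, -0.2182, 0.147]
eef_rot: [180.0, -0.1, -171.0]
contact_force: [-4.9, -1.1, 1.0]
gripper_width: 0.012
gripper_force: 30.0
```

>>> {"api": "send_rows", "payload": {
  "steps": [
    {"dp": [-0.5, 0, 0], "roll": 0, "jaw": 0},
    {"dp": [-1, 0, 0], "roll": 0, "jaw": 0}
  ]
}}

```text
time_s: 8.05
tcp_pos: [0.5473, -0.2182, 0.1469]
eef_rot: [180.0, -0.2, -171.0]
contact_force: [-8.2, -1.5, 2.6]
gripper_width: 0.0118
gripper_force: 30.0
```

Contact came at stand x ≈ -32 mm, so the back is flat on the plate and both tabs are through. I'll ease off a little and lower it.

>>> {"api": "send_rows", "payload": {
  "steps": [
    {"dp": [1.2, 0, 0], "roll": 0, "jaw": 0},
    {"dp": [1.2, 0, 2], "roll": 0, "jaw": 0},
    {"dp": [1.2, 0, 4], "roll": 0, "jaw": 0},
    {"dp": [1.2, 0, 5], "roll": 0, "jaw": 0},
    {"dp": [1.2, 0, 6], "roll": 0, "jaw": 0}
  ]
}}

```text
time_s: 8.68
tcp_pos: [0.5473, -0.2182, 0.1409]
eef_rot: [180.0, -0.1, -171.0]
contact_force: [-6.1, -0.0, 1.1]
gripper_width: 0.012
gripper_force: 30.0
```

>>> {"api": "send_rows", "payload": {
  "steps": [
    {"dp": [0, 0, 1], "roll": 0, "jaw": 0},
    {"dp": [0, 0, 2], "roll": 0, "jaw": 0}
  ]
}}

```text
time_s: 8.93
tcp_pos: [0.5473, -0.2182, 0.139]
eef_rot: [180.0, -0.1, -171.0]
contact_force: [-5.4, -0.5, 1.9]
gripper_width: 0.012
gripper_force: 30.0
```

>>> {"api": "send_rows", "payload": {
  "steps": [
    {"dp": [0, 0, 1], "roll": 0, "jaw": 0},
    {"dp": [0, 0, 2], "roll": 0, "jaw": 0}
  ]
}}

```text
time_s: 9.18
tcp_pos: [0.5473, -0.2182, 0.137]
eef_rot: [180.0, -0.1, -171.0]
contact_force: [-5.5, -1.4, 1.4]
gripper_width: 0.0116
gripper_force: 30.0
```

>>> {"api": "send_rows", "payload": {
  "steps": [
    {"dp": [0, 0, 1], "roll": 0, "jaw": 0},
    {"dp": [0, 0, 2], "roll": 0, "jaw": 0}
  ]
}}

```text
time_s: 9.43
tcp_pos: [0.5473, -0.2182, 0.1349]
eef_rot: [180.0, -0.1, -171.0]
contact_force: [-6.1, -1.3, 0.9]
gripper_width: 0.0119
gripper_force: 30.0
```

>>> {"api": "send_rows", "payload": {
  "steps": [
    {"dp": [0, 0, 1], "roll": 0, "jaw": 0},
    {"dp": [0, 0, 2], "roll": 0, "jaw": 0}
  ]
}}

```text
time_s: 9.68
tcp_pos: [0.5473, -0.2181, 0.1336]
eef_rot: [-180.0, -0.1, -171.0]
contact_force: [-8.6, 0.9, 7.6]
gripper_width: 0.0119
gripper_force: 30.0
```

>>> {"api": "send_rows", "payload": {
  "steps": [
    {"dp": [0, 0, 1], "roll": 0, "jaw": 0},
    {"dp": [0, 0, 2], "roll": 0, "jaw": 0}
  ]
}}

```text
time_s: 9.93
tcp_pos: [0.5473, -0.2182, 0.132]
eef_rot: [-180.0, -0.1, -171.0]
contact_force: [-9.2, 1.8, 11.5]
gripper_width: 0.012
gripper_force: 30.0
```

>>> {"api": "send_rows", "payload": {
  "steps": [
    {"dp": [0.5, 0, 1], "roll": 0, "jaw": 0},
    {"dp": [0.5, 0, 2], "roll": 0, "jaw": 0}
  ]
}}

```text
time_s: 10.18
tcp_pos: [0.5473, -0.2186, 0.1309]
eef_rot: [-179.9, 0.0, -171.0]
contact_force: [-9.7, 0.6, 14.9]
gripper_width: 0.0117
gripper_force: 30.0
```

>>> {"api": "send_rows", "payload": {
  "steps": [
    {"dp": [0, 0, 1], "roll": 0, "jaw": 0},
    {"dp": [0, 0, 2], "roll": 0, "jaw": 0}
  ]
}}

```text
time_s: 10.42
tcp_pos: [0.5474, -0.2188, 0.1288]
eef_rot: [-179.9, 0.0, -171.0]
contact_force: [-9.3, -0.9, 9.3]
gripper_width: 0.0117
gripper_force: 30.0
```

>>> {"api": "send_rows", "payload": {
  "steps": [
    {"dp": [0, 0, 1], "roll": 0, "jaw": 0},
    {"dp": [0, 0, 2], "roll": 0, "jaw": 0}
  ]
}}

```text
time_s: 10.68
tcp_pos: [0.5473, -0.2185, 0.1257]
eef_rot: [-180.0, 0.0, -171.0]
contact_force: [-5.8, -0.4, 4.2]
gripper_width: 0.0118
gripper_force: 30.0
```

>>> {"api": "send_rows", "payload": {
  "steps": [
    {"dp": [0, 0, 1], "roll": 0, "jaw": 0},
    {"dp": [0, 0, 2], "roll": 0, "jaw": 0}
  ]
}}

```text
time_s: 10.92
tcp_pos: [0.5473, -0.2185, 0.1236]
eef_rot: [-180.0, -0.0, -171.0]
contact_force: [-5.2, -0.8, 4.8]
gripper_width: 0.0117
gripper_force: 30.0
```

>>> {"api": "send_rows", "payload": {
  "steps": [
    {"dp": [0, 0, 1], "roll": 0, "jaw": 0},
    {"dp": [0, 0, 2], "roll": 0, "jaw": 0}
  ]
}}

```text
time_s: 11.18
tcp_pos: [0.5473, -0.2183, 0.1211]
eef_rot: [-180.0, -0.0, -171.0]
contact_force: [-4.1, -1.1, 2.3]
gripper_width: 0.0122
gripper_force: 30.0
```

>>> {"api": "send_rows", "payload": {
  "steps": [
    {"dp": [0, 0, 0.5], "roll": 0, "jaw": 0},
    {"dp": [0, 0, 1], "roll": 0, "jaw": 0}
  ]
}}

```text
time_s: 11.42
tcp_pos: [0.5473, -0.2183, 0.1208]
eef_rot: [-180.0, -0.0, -171.0]
contact_force: [-8.8, 0.3, 11.1]
gripper_width: 0.0118
gripper_force: 30.0
```

>>> {"api": "send_rows", "payload": {
  "steps": [
    {"dp": [0, 0, 0.6], "roll": 0, "jaw": 0},
    {"dp": [0, 0, 0.6], "roll": 0, "jaw": 0}
  ]
}}

```text
time_s: 11.68
tcp_pos: [0.5473, -0.2183, 0.1208]
eef_rot: [-180.0, 0.0, -171.0]
contact_force: [-7.9, 0.3, 11.5]
gripper_width: 0.0115
gripper_force: 30.0
```

>>> {"api": "send_rows", "payload": {
  "steps": [
    {"dp": [0, 0, -1.5], "roll": 0, "jaw": 15},
    {"dp": [0, 0, -1.5], "roll": 0, "jaw": 40},
    {"dp": [0, 0, -1.5], "roll": 0, "jaw": 40},
    {"dp": [0, 0, -1.5], "roll": 0, "jaw": 40}
  ]
}}

```text
time_s: 12.18
tcp_pos: [0.5476, -0.2181, 0.1208]
eef_rot: [180.0, 0.0, -171.0]
contact_force: [-0.4, 0.3, -1.0]
gripper_width: 0.0339
gripper_force: 0.0
```

>>> {"api": "send_rows", "payload": {
  "steps": [
    {"dp": [0, 0, -12], "roll": 0, "jaw": 40},
    {"dp": [0, 0, -30], "roll": 0, "jaw": 40},
    {"dp": [0, 0, -37], "roll": 0, "jaw": 0},
    {"dp": [-9, 0, -37], "roll": 0, "jaw": 0},
    {"dp": [-11, 0, -37], "roll": 0, "jaw": 0}
  ]
}}

```text
time_s: 12.8
tcp_pos: [0.5588, -0.2163, 0.1575]
eef_rot: [180.0, -0.0, -171.0]
contact_force: [-0.1, 0.3, 0.2]
gripper_width: 0.0104
gripper_force: 0.0
```

>>> {"api": "send_rows", "payload": {
  "steps": [
    {"dp": [0, 0, 0], "roll": 0, "jaw": 0},
    {"dp": [0, 0, 0], "roll": 0, "jaw": 0},
    {"dp": [0, 0, 0], "roll": 0, "jaw": 0}
  ]
}}

```text
time_s: 13.18
tcp_pos: [0.5581, -0.2165, 0.1577]
eef_rot: [180.0, -0.0, -171.0]
contact_force: [0.3, -0.3, -0.2]
gripper_width: 0.0006
gripper_force: 0.0
```

```bash
python3 - <<'E'
from plant import r
import cv2,numpy as np
c=r.capture("scene")["image"];cv2.imwrite("pics/scene3.png",c);cv2.imwrite("pics/v3.png",cv2.resize(c[130:230,230:345],None,fx=6,fy=6,interpolation=cv2.INTER_CUBIC))
s=r.get_state();print(s["tcp_pos"],s["gripper_width"],s["time_s"])
from fit import *
a=np.radians(8.95);R=np.array([[np.cos(a),-np.sin(a),0],[np.sin(a),np.cos(a),0],[0,0,1]])
t=np.array([.5473,-.2183,.1208]);o=t+R@[.0015,0,-.0455]
for l in ((-70,-38,0),(-70,38,0),(27,-46,23.5),(-18,-6,62)): print(l,((proj("scene",o+R@np.array(l)/1e3)[0]-[230,130])*6).round())
E
```

```text
[ 0.55818552 -0.2164559   0.15782384] 0.0004970314226399443 13.225
(-70, -38, 0) [344. 468.]
(-70, 38, 0) [171. 443.]
(27, -46, 23.5) [438. 324.]
(-18, -6, 62) [311. 270.]
```

View pics/v3.png

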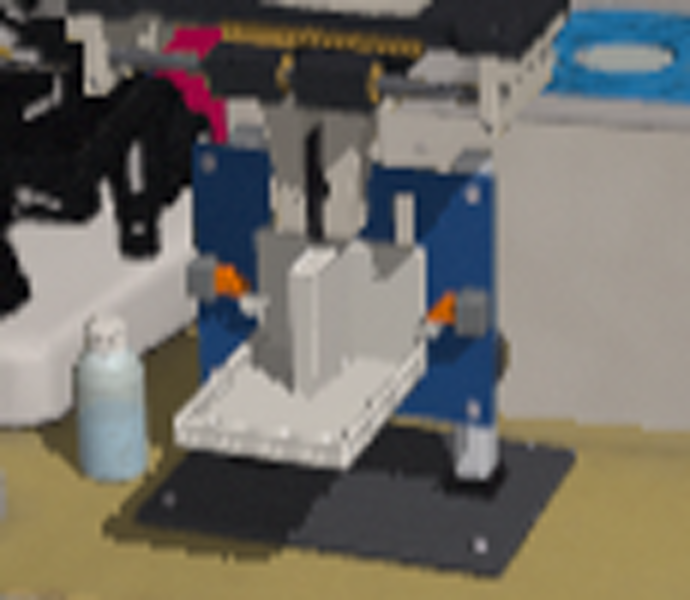

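The shelf hangs level, its front corner is at (345,468) as predicted, and both lugs sit under the orange catches. I'll give a light press on the rib top to confirm.

>>> {"api": "send_rows", "payload": {
  "steps": [
    {"dp": [0, 0, 3], "roll": 0, "jaw": 0},
    {"dp": [0, 0, 5], "roll": 0, "jaw": 0},
    {"dp": [0, 0, 6], "roll": 0, "jaw": 0},
    {"dp": [0, 0, 6.5], "roll": 0, "jaw": 0},
    {"dp": [0, 0, 7], "roll": 0, "jaw": 0}
  ]
}}

```text
time_s: 13.85
tcp_pos: [0.5582, -0.2165, 0.1516]
eef_rot: [-180.0, -0.0, -171.0]
contact_force: [-2.5, 2.4, 8.2]
gripper_width: 0.0004
gripper_force: 4.2
```

>>> {"api": "send_rows", "payload": {
  "steps": [
    {"dp": [0, 0, 0.5], "roll": 0, "jaw": 0},
    {"dp": [0, 0, 1], "roll": 0, "jaw": 0}
  ]
}}

```text
time_s: 14.1
tcp_pos: [0.5582, -0.2165, 0.1515]
eef_rot: [-180.0, 0.0, -171.0]
contact_force: [-5.0, 3.8, 15.0]
gripper_width: 0.0006
gripper_force: 7.3
```

It is stiff under 15 N at the expected height, so it is fully home. Retreating.

>>> {"api": "send_rows", "payload": {
  "steps": [
    {"dp": [0, 0, -5], "roll": 0, "jaw": 0},
    {"dp": [0, 0, -30], "roll": 0, "jaw": 0},
    {"dp": [0, 0, -70], "roll": 0, "jaw": 0},
    {"dp": [0, 0, -90], "roll": 0, "jaw": 0},
    {"dp": [0, 0, -90], "roll": 0, "jaw": 0}
  ]
}}

```text
time_s: 14.72
tcp_pos: [0.5593, -0.2166, 0.2418]
eef_rot: [-179.9, 0.2, -171.0]
contact_force: [-0.9, 0.2, 0.2]
gripper_width: 0.0005
gripper_force: 0.0
```

>>> {"api": "send_rows", "payload": {
  "steps": [
    {"dp": [40, 0, 0], "roll": 0, "jaw": 0},
    {"dp": [80, 0, 0], "roll": 0, "jaw": 0},
    {"dp": [80, 0, 0], "roll": 0, "jaw": 0},
    {"dp": [80, 0, 0], "roll": 0, "jaw": 0}
  ]
}}

```text
time_s: 15.22
tcp_pos: [0.4794, -0.229, 0.2396]
eef_rot: [180.0, -0.0, -171.0]
contact_force: [0.4, -0.3, 0.8]
gripper_width: 0.0001
gripper_force: 0.0
```

```bash
python3 - <<'E'
from plant import r
import cv2
c=r.capture("scene")["image"];cv2.imwrite("pics/v4.png",cv2.resize(c[140:230,240:345],None,fx=6,fy=6,interpolation=cv2.INTER_CUBIC))
E
```

```text
(no output)
```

View pics/v4.png

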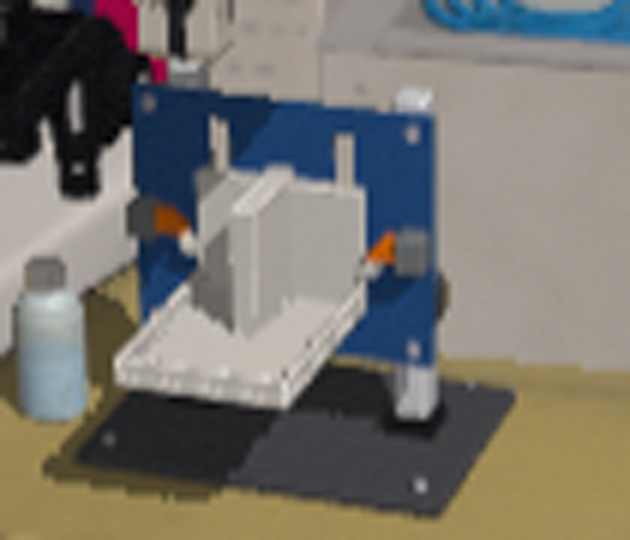

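The shelf hangs level and flat on the plate. The catches at (175,225) and (382,250) are closed over the lugs, and the arm is clear.

```bash
python3 -c "
from plant import r
print(r.close_job())"
```

```text
the job is handed in; nothing more can be done
None
```

The shelf is hung fully home and level with both catches over its lugs, the bottle, cup and vial were left alone, and the job was handed in at about 15 s; the hand-in gave no verdict.

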